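# Start a meter test on the reading stand

## Robot

A 6-joint arm with a two-finger parallel gripper is mounted at the origin on a cart in front of the work surface, level with it; the furniture and walls round the work are solid. World frame = base frame: x ahead of the robot, y to its left, z up, the work surface at z = 0. Lengths are in m, angles in degrees, forces in N, time in s.
With the tool pointing down it reaches from about 0.275 to 0.75 m from the base axis. Payload 10.2 kg.
Tool frame: the origin (TCP) lies between the finger pads; the fingertips stand 19 mm ahead of it and the grasp point (between the pads) is the TCP (tips_ahead is the distance from the TCP to the fingertips, in m); z points along the fingers, y is the line along which they close (so a half turn about z gives the same grasp; the last joint's range is limited). The gripper opens to 85 mm and grips with 20 to 120 N. Pads are 22 mm wide; open, the fingers measure 114 mm over their backs; the gripper's body (76 mm by 85 mm) begins 54 mm behind the grasp point. The pads swing forward as they close: fully open they stand 13 mm farther back than shut.
Start: joints at [-83.961, 17.928, 85.812, -0, 76.261, -12.8], TCP at [0.17, -0.497, 0.25] pointing down, gripper open.
Joint ranges: [-168.41, 168.41], [-55.51, 124.54], [10.69, 146.95], [-70.63, 250.63], [1, 178], [-165.06, 165.06]. Speed limits (degrees/s): [136.94, 136.94, 172.46, 180, 180, 180].

## Interface

Orientations are given as [roll, pitch, yaw] about the fixed x, y, z axes, in that order (R = Rz(yaw) Ry(pitch) Rx(roll)).
In Python, from station import * gives the robot as it stands.
- The arm moves only by the tool move_arm, never from a script. Its argument "deltas" is a list of rows, each an object of numbers: "wx", "wy", "wz": the turn, a rotation vector about the tool's x, y, z in rad; "x", "y", "z": the shift along the tool's x, y, z in mm; "hand": the closure, from 0 (fully open) to 1 (shut). A call has exactly 5 rows; each row is the pose to reach, as a shift and turn from the pose commanded when the call began, along the tool's axes at that moment; what a row does not reach only later rows make up. A row lasts 1/12 s, in which the tool goes at most 41.7 mm and 7.16 degrees, less where a joint would pass 70% of its speed; a pose out of reach is approached as far as the arm can. A call with a gripper value outside its range is refused whole. The fingers move at their own pace and stop on an object; "grip_force" is the grip in N (left out, the last holds). Time passes only in rows, so rows that repeat a pose let the fingers close, or fill a call up. It gives the time, the measured TCP pose, the force, the opening and the grip force at its end, in the units of the state.
- get_obs(): the state, without advancing time (a new reading comes with each control period).
- grab_frame(name): name is "scene" or "top"; returns (picture, depth): 480x640x3 uint8, red, green, blue; 480x640 float32, m along the optical axis (not along the pixel's ray), 0 where there is no reading.
- get_calibration(name): a dict with "mtx" (3x3 intrinsics, pixels), "R" (3x3) and "t" (3): a world point X has camera coordinates R X + t. Camera axes: x right, y down, z forward; pixel columns grow to the right and rows downward; lengths in m; the calibration is good to about 2 mm. A picture is of the moment at which its call begins. get_calibration takes no time and is no camera call.
- close_job(): hands the job in; it is judged then, once.
The state is a dict: "time_s": time; "joint_positions": joint angles; "qd": joint speeds; "effort": joint torques, N m; "tool_pos": TCP position; "eef_rot": TCP orientation; "contact_force": force on the tool from outside, world axes, zero at the start; "torque": the same for the moment, N m; "width": finger opening in m; "grasp_force": force on a finger pad.
Only numpy, scipy, OpenCV 4.12 (cv2) and the standard library are available. Lean on these libraries where they do the work, as an engineer would, in place of code of your own. Each camera call takes 0.05 s, during which the arm holds its last target. There are 200 camera calls.

## Task

Start a test run on the water meter in the stand: with a fingertip push the raised reading head fully down over the meter's dial, then press the yellow zero key on the counter well in and let it come up, and last press the green start key the same way. Push everything lightly, grasp nothing, and leave the red stop key, the meter and its open lid and all other things on the desk as they are.

Things in the scene. Friction and masses are not known exactly. Their poses are not given: they have to be found in the camera images.
- stand: reading stand, fixed to the desk: aluminium plate 200 x 170 x 12 mm (x, y, z) with a cradle in which a blue and brass water meter stands, and a steel column with the fold-down reading head. Origin: centre of the plate's underside, z up. The meter's dial axis stands at (0, +20 mm) and its pipe lies along x; the column stands at (0, -62 mm). Tallest parts: the meter's open lid, up to 200 mm high at 50 to 85 mm in +y, and the raised head, up to 260 mm high
- head (a joint): angle of the reading head's arm in rad: 0 = folded fully down (level, head 2 mm above the meter's dial; a hard stop), larger = raised, at most 1.2; starts raised between 0.5 and 0.9. It turns about the stand's x axis at point head_hinge; friction holds it at any angle and a push of 1 to 2 N on the head moves it
- head_hinge (a point): hinge axis of the reading head's arm, at the top of the column, (0, -62, 158) mm in the stand's frame; the axes are the stand's
- head_pad (a point): centre of the flat top of the blue round cap on the reading head (33 mm across), the place to push. 85 mm from the hinge axis; folded down it lies at (0, +20, 182) mm in the stand's frame, 82 mm in +y of the hinge axis and 24 mm above it. The point's z axis is the cap's outward normal (up when folded down, leaning back towards the column when raised). The head is 48 mm across and 55 mm tall
- head_cap (a joint): sinking of the sprung blue cap into the head in m: 0 out, 0.004 fully in. It begins to give at 2.5 N, reaches its end at 6 N and springs back when let go; it cushions the push when the arm meets its stop
- meter: water meter, 185 mm long along its own y, 75 mm wide, 120 mm high to its lid, about 1 kg, standing loose in the stand's cradle, dial up. Origin: centre of its underside; z up. Leave it where it is
- meter_lid (a joint): the meter's own blue lid in rad: 0 shut, 1.92 laid fully back; it stands open and stays so unless knocked
- counter: pulse counter, a grey bench instrument 150 x 186 x 82 mm (x, y, z) with a black key deck in front (its top 38 mm high at the front edge, 56 mm at the back) and a dark display behind it, 82 mm high from 30 to 81 mm in +x; fixed to the desk. Origin: centre of its underside; x points from the keys to the display, y to the left. A push on it does not shift it
- yellow_key_top (a point): centre of the top face of the yellow push key (left, the zero key); round cap 24 mm across, standing 9 mm proud of its grey collar. The keys stand 52 mm apart in one row on the counter's deck, which slopes up 10 degrees away from the front; a key goes straight down into the deck (along the slope's normal). Pushing it from above with a shut gripper works
- green_key_top (a point): centre of the top face of the green push key (middle, the start key); round cap 24 mm across, standing 9 mm proud of its grey collar. The keys stand 52 mm apart in one row on the counter's deck, which slopes up 10 degrees away from the front; a key goes straight down into the deck (along the slope's normal). Pushing it from above with a shut gripper works
- red_key_top (a point): centre of the top face of the red push key (right, the stop key, not to be pressed); round cap 24 mm across, standing 9 mm proud of its grey collar. The keys stand 52 mm apart in one row on the counter's deck, which slopes up 10 degrees away from the front; a key goes straight down into the deck (along the slope's normal). Pushing it from above with a shut gripper works
- yellow_key (a joint): travel of the yellow key in m: 0 up, 0.005 fully pressed; a spring brings it up again, pressing starts at about 1.5 N and it bottoms at 5 N. Zeroes the count
- green_key (a joint): travel of the green key in m: 0 up, 0.005 fully pressed; a spring brings it up again, pressing starts at about 1.5 N and it bottoms at 5 N. Starts the count
- red_key (a joint): travel of the red key in m: 0 up, 0.005 fully pressed; a spring brings it up again, pressing starts at about 1.5 N and it bottoms at 5 N. Stops the count: leave it alone
- ptfe_roll: roll of white thread tape, 48 mm across, 14 mm high; leave alone. Origin: centre of its underside
- union_nut: brass union nut, 29x33x16 mm; leave alone. Origin: centre of its underside
- marker: red and black paint marker lying flat, 136 mm long, 18 mm high; leave alone. Origin: under its middle
- screwdriver: red-handled slotted screwdriver lying flat, 192 mm long, 24 mm high; leave alone. Origin: under its middle
- spare_lid: loose blue meter lid, 74x65x7 mm; leave alone. Origin: centre of its underside
- oil_bottle: small white oiler with red nozzle, 49 mm across, 150 mm high; leave alone. Origin: centre of its underside
- register_cup: closed grey plastic cup, 67 mm across, 65 mm high; leave alone. Origin: centre of its underside

How it is judged (in metres and radians):
On the way, in this order (a step that is already met when the one before it is completed fails the run):
1. the reading head is folded fully down (arm within 0.08 rad of its stop) (value of joint head below 0.08 rad), for 0.2 s.
2. the yellow zero key is pressed well in (more than 3 mm of its 5) with the others up (value of joint yellow_key above 0.003 m and value of joint green_key below 0.001 m and value of joint head below 0.08 rad), for 0.05 s.
3. then the green start key is pressed well in (more than 3 mm) with the yellow key up again (value of joint green_key above 0.003 m and value of joint yellow_key below 0.001 m and value of joint head below 0.08 rad), for 0.05 s.
At the end, for the whole second after the job is handed in: the reading head is down over the dial (arm within 0.08 rad of its stop), all three keys are up again, the meter stands upright in its cradle within 12 mm of where it was, its lid still open (over 1.4 rad) (value of joint head below 0.08 rad and value of joint each of yellow_key, green_key, red_key below 0.001 m and value of joint meter_lid above 1.4 rad and distance of meter from where it was at the start of the episode below 0.012 m and angle between meter's own z axis and vertical below 0.1 rad and linear speed of meter below 0.02 m/s); the robot touches nothing.
It fails at once if the red stop key is pressed (more than 2 mm) (value of joint red_key above 0.002 m).
It fails at once if the yellow or green key is pressed (more than 2 mm) while the head is not down (value of joint head above 0.12 rad and value of joint any of yellow_key, green_key above 0.002 m).
It fails at once if the robot pushes on the stand and its head or on the counter and its keys with more than 25 N (contact force between any of the fingers, the arm and stand above 25 N or contact force between any of the fingers, the arm and counter above 25 N).
It fails at once if the meter is lifted, dragged (more than 15 mm) or its lid is knocked shut (distance of meter from where it was at the start of the episode above 0.015 m or value of joint meter_lid below 1.2 rad).
It fails at once if another loose thing on the desk is moved (more than 20 mm) (distance of any of ptfe_roll, union_nut, marker, screwdriver, spare_lid, oil_bottle, register_cup from where it was at the start of the episode above 0.02 m).
It also fails if it takes over 58 s, if anything falls off the work surface, if the arm or the gripper's body presses on something with over 40 N, if the wrist force passes 120 N, or if a joint passes its speed limit or range.

## Working session

There is one attempt and no reset: what is moved stays moved. The work goes in short steps, Python scripts to look and compute and a tool call to move; the robot and the scene stay as the last step left them, time stands still between calls to the robot, and variables do not carry over. Pictures are saved under pics/ and viewed, at most 10 in all, crops included, and the job is handed in when it is done.

Besides the shell and the picture viewer there is one more tool, called after "Emit:" in YAML: its name, and indented under it one key for each argument. move_arm: Moves the arm, as the interface text tells. Its arguments: {"type":"object","properties":{"deltas":{"type":"array"},"grip_force":{"type":"number"}},"required":["deltas"]}

```bash
mkdir -p pics; cat > h.py <<'E'
from station import *
import numpy as np, cv2
def cloud(n):
    im,d=grab_frame(n); c=get_calibration(n); K,R,t=[np.array(c[k],float) for k in("mtx","R","t")]
    v,u=np.mgrid[:480,:640]
    P=np.stack([(u-K[0,2])/K[0,0]*d,(v-K[1,2])/K[1,1]*d,d],-1)
    W=(P-t.ravel())@R
    W[d<=0]=np.nan
    return im,W
E
python3 - <<'E'
from h import *
for n in("scene","top"):
    im,W=cloud(n); np.savez(n,im=im,W=W); cv2.imwrite(f"pics/{n}0.png",im[...,::-1])
    c=get_calibration(n); print(n,-np.array(c["R"]).T@np.ravel(c["t"]))
o=get_obs(); print(o["time_s"],o["tool_pos"],o["eef_rot"],o["contact_force"])
E
```

```text
scene [0.01632883 0.76780852 0.60753899]
top [0.3800941  0.02405292 1.32236279]
0.1 [ 0.16948041 -0.49667611  0.24979863] [-1.79935851e+02 -1.22955130e-02  1.88394656e+01] [0.24324775 0.03239618 0.06420114]
```

View pics/scene0.png

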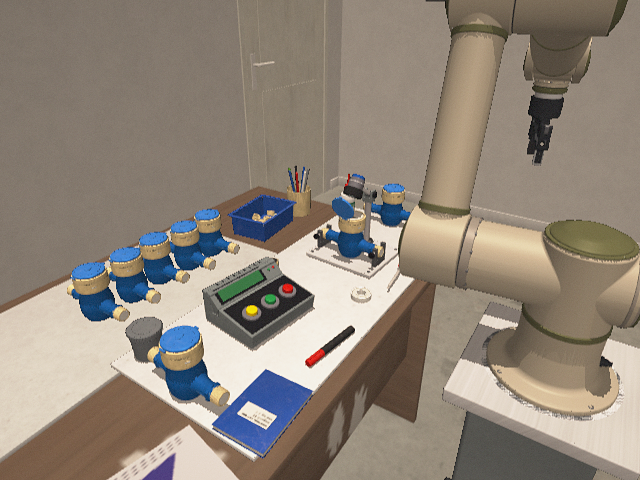

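View pics/top0.png

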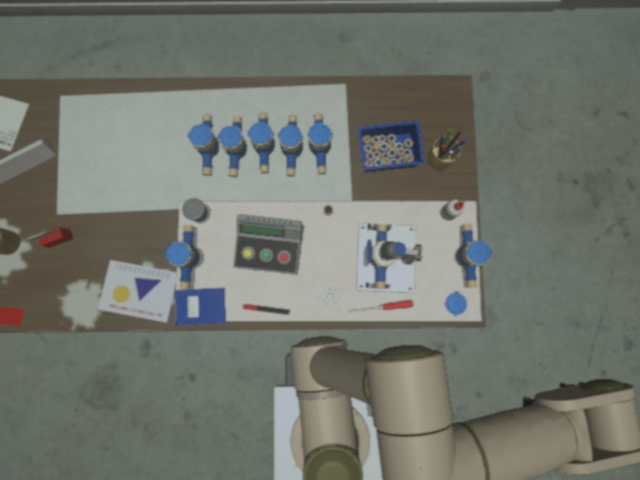

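The scene view shows the counter with yellow, green and red keys at (251,311), (269,299) and (288,288), and the stand with its raised head at about (355,185). In the top view the keys are at (248,253), (264,255) and (284,257), the stand plate is centred near (387,257), and the head is at about (395,250) with its column to the right.

```bash
python3 - <<'E'
import numpy as np,cv2
for n in("top","scene"):
    D=np.load(n+".npz"); im,W=D["im"],D["W"]; hsv=cv2.cvtColor(im,cv2.COLOR_RGB2HSV)
    x,y,z=W[...,0],W[...,1],W[...,2]
    H,S,V=[hsv[...,i].astype(int) for i in range(3)]
    box={"top":(slice(205,300),slice(225,310)),"scene":(slice(270,330),slice(235,305))}[n]
    m0=np.zeros(H.shape,bool); m0[box]=1
    for k,c in dict(yellow=(H>18)&(H<34),green=(H>55)&(H<85),red=(H<8)|(H>172)).items():
        m=m0&c&(S>130)&(V>90)&(z>.04)&(z<.075)
        nl,L,st,ce=cv2.connectedComponentsWithStats(m.astype(np.uint8))
        i=1+np.argmax(st[1:,4]); q=L==i
        print(n,k,st[i],ce[i].round(1),np.nanmean(W[q],0).round(4),np.nanmax(W[q],0).round(4),np.nanmin(W[q],0).round(4))
    # stand plate
    r=W[200:310,340:440] if n=="top" else W[160:290,290:420]
    rr=r.reshape(-1,3); p=rr[(abs(rr[:,2]-.012)<.006)]
    print("z hist",np.histogram(rr[:,2],np.arange(-.01,.3,.02))[0])
    # head area, high points
    hp=rr[(rr[:,2]>.14)&(rr[:,0]>.2)&(rr[:,0]<.7)]
    for a in np.arange(.14,.28,.02):
        s=hp[(hp[:,2]>=a)&(hp[:,2]<a+.02)]
        if len(s): print(round(a,2),len(s),s.min(0).round(3),s.max(0).round(3),s.mean(0).round(3))
    cv2.imwrite(f"pics/{n}c.png",cv2.resize(im[200:310,340:440] if n=="top" else im[160:290,290:420],None,fx=5,fy=5,interpolation=2)[:600,:800,::-1])
# plate via brightness in top
D=np.load("top.npz"); im,W=D["im"],D["W"]
for u,v in[(358,224),(415,225),(414,291),(359,290),(386,257)]: print(u,v,W[v-2:v+3,u-2:u+3].reshape(-1,3).mean(0).round(4))
E
```

```text
top yellow [245 251   5   5  16] [247.1 253.2] [0.5301 0.2303 0.0598] [0.5362 0.2366 0.0636] [0.5249 0.2244 0.0538]Traceback (most recent call last):
  File "<stdin>", line 11, in <module>
    return _wrapfunc(a, 'argmax', axis=axis, out=out, **kwds)
    return bound(*args, **kwds)
ValueError: attempt to get argmax of an empty sequence
```

```bash
python3 - <<'E'
import numpy as np,cv2
for n in("top","scene"):
    D=np.load(n+".npz"); im,W=D["im"],D["W"]; hsv=cv2.cvtColor(im,cv2.COLOR_RGB2HSV)
    z=W[...,2]
    H,S,V=[hsv[...,i].astype(int) for i in range(3)]
    box={"top":(slice(243,265),slice(235,300)),"scene":(slice(275,330),slice(235,305))}[n]
    m0=np.zeros(H.shape,bool); m0[box]=1
    for k,c in dict(yellow=(H>18)&(H<38),green=(H>45)&(H<90),red=(H<10)|(H>170)).items():
        m=m0&c&(S>80)&(V>60)
        nl,L,st,ce=cv2.connectedComponentsWithStats(m.astype(np.uint8))
        if nl<2: print(n,k,"none"); continue
        i=1+np.argmax(st[1:,4]); q=L==i
        print(n,k,st[i],ce[i].round(1),np.nanmedian(W[q],0).round(4),((np.nanmax(W[q],0)+np.nanmin(W[q],0))/2).round(4),(np.nanmax(W[q],0)-np.nanmin(W[q],0)).round(4))
    r=W[200:310,340:440] if n=="top" else W[160:290,290:420]
    rr=r.reshape(-1,3)
    hp=rr[(rr[:,2]>.14)&(rr[:,0]>.2)&(rr[:,0]<.7)]
    for a in np.arange(.14,.28,.02):
        s=hp[(hp[:,2]>=a)&(hp[:,2]<a+.02)]
        if len(s): print(round(a,2),len(s),s.min(0).round(3),s.max(0).round(3),s.mean(0).round(3))
    cv2.imwrite(f"pics/{n}c.png",cv2.resize(im[200:310,340:440] if n=="top" else im[160:290,290:420],None,fx=5,fy=5,interpolation=2)[:600,:800,::-1])
D=np.load("top.npz"); W=D["W"]
z=W[...,2]; m=np.zeros(z.shape,np.uint8); m[210:305,345:428]=(abs(z-.012)<.005)[210:305,345:428]
pts=W[m>0][:,:2].astype(np.float32); print("plate",len(pts),cv2.minAreaRect(pts))
E
```

```text
top yellow [244 249   8   8  52] [247.3 252.7] [0.5309 0.2297 0.0603] [0.5319 0.2289 0.0606] [0.0208 0.0211 0.0146]
top green [263 252   6   7  36] [265.5 254.8] [0.5244 0.1776 0.0612] [0.5244 0.1776 0.061 ] [0.0171 0.0148 0.0115]
top red [280 253   8   8  51] [283.5 256.7] [0.5183 0.1272 0.0614] [0.5194 0.1265 0.0595] [0.02   0.0204 0.0159]
0.14 62 [ 0.492 -0.243  0.141] [ 0.55  -0.106  0.16 ] [ 0.518 -0.154  0.151]
0.16 189 [ 0.489 -0.244  0.16 ] [ 0.551 -0.096  0.18 ] [ 0.516 -0.195  0.169]
0.18 152 [ 0.495 -0.21   0.18 ] [ 0.547 -0.092  0.2  ] [ 0.517 -0.138  0.191]
0.2 166 [ 0.5   -0.191  0.2  ] [ 0.541 -0.132  0.22 ] [ 0.518 -0.154  0.21 ]
0.22 144 [ 0.502 -0.187  0.22 ] [ 0.535 -0.15   0.234] [ 0.518 -0.169  0.225]
scene yellow [246 305  12  12 117] [251.4 310.1] [0.5288 0.2317 0.0591] [0.536  0.2239 0.0561] [0.0386 0.0371 0.0148]
scene green [235 275  29  20 296] [246.8 282.3] [0.5912 0.1729 0.0703] [0.5921 0.1716 0.0718] [0.0238 0.0828 0.0173]
scene red [282 283  11  11  99] [287.2 288.1] [0.5163 0.1289 0.0589] [0.5218 0.1189 0.0555] [0.0356 0.0416 0.0153]
0.14 278 [ 0.244 -0.367  0.14 ] [0.653 0.087 0.16 ] [ 0.469 -0.117  0.151]
0.16 344 [ 0.241 -0.245  0.16 ] [0.548 0.098 0.18 ] [ 0.418 -0.053  0.17 ]
0.18 390 [ 0.241 -0.204  0.18 ] [0.541 0.101 0.2  ] [ 0.387 -0.017  0.19 ]
0.2 407 [ 0.242 -0.184  0.2  ] [0.536 0.102 0.22 ] [ 0.368 -0.008  0.21 ]
0.22 333 [ 0.245 -0.179  0.22 ] [0.531 0.1   0.24 ] [0.315 0.04  0.229]
0.24 235 [0.253 0.043 0.24 ] [0.295 0.09  0.26 ] [0.269 0.078 0.25 ]
0.26 155 [0.262 0.017 0.26 ] [0.287 0.073 0.279] [0.276 0.052 0.267]
0.28 2 [0.28  0.023 0.281] [0.281 0.025 0.282] [0.281 0.024 0.281]
plate 2186 ((0.5209830403327942, -0.17557978630065918), (0.23348937928676605, 0.27883338928222656), 85.89547729492188)
```

View pics/topc.png

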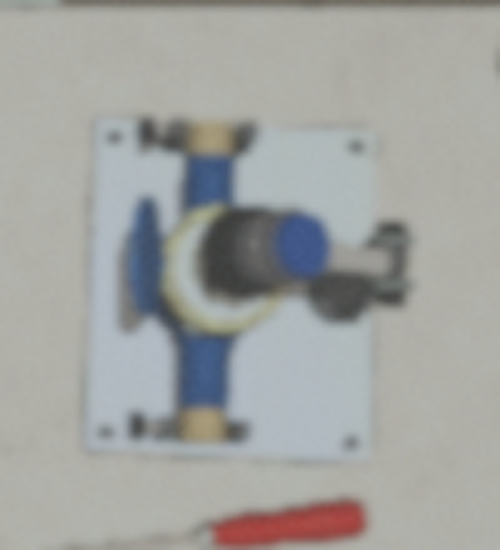

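View pics/scenec.png

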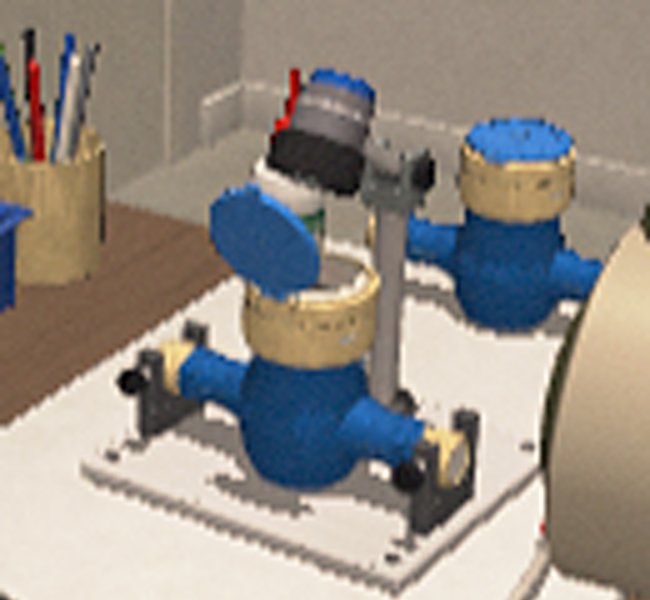

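The crops show the plate corners at top-view pixels (359.4,223.4), (415.4,226), (414,292) and (357,290.4), the blue cap at about (400,249), and the arm leaning back toward the column. I'll close the gripper first, then work out the hinge, head angle and approach.

```bash
cat >> h.py <<'E'
from scipy.spatial.transform import Rotation as Ro
def delta(pos,rot,n=5,frm=None):
    "shift mm / rotvec in the tool frame from the present pose to (pos,rot)"
    o=get_obs(); p,R0=frm or (np.array(o["tool_pos"]),Ro.from_euler("xyz",o["eef_rot"],degrees=True))
    return (R0.inv().apply(np.array(pos)-p)*1000).round(1),(R0.inv()*rot).as_rotvec().round(4)
E
python3 - <<'E'
from h import *
c=get_calibration("top"); K,R,t=[np.array(c[k],float) for k in("mtx","R","t")]; t=t.ravel(); C=-R.T@t
def ray(u,v,z):
    d=R.T@np.linalg.solve(K,[u,v,1]); return C+d*(z-C[2])/d[2]
P=np.array([ray(u,v,.012) for u,v in[(359.4,223.4),(415.4,226),(414,292),(357,290.4)]])
ctr=P.mean(0); print("plate",P.round(3).tolist(),ctr.round(4))
ex=(P[0]-P[3]+P[1]-P[2]); print("yaw x",np.degrees(np.arctan2(ex[1],ex[0]))); ey=(P[0]-P[1]+P[3]-P[2]); print("yaw y",np.degrees(np.arctan2(-ey[0],ey[1])))
for n,b in(("top",(slice(238,260),slice(390,412))),("scene",(slice(170,182),slice(348,368)))):
    D=np.load(n+".npz"); im,W=D["im"][b],D["W"][b]; h=cv2.cvtColor(im,cv2.COLOR_RGB2HSV)
    m=(h[...,0]>100)&(h[...,0]<125)&(h[...,1]>120)&(W[...,2]>.2)&(W[...,0]>.45); q=W[m]
    print(n,len(q),np.median(q,0).round(4),q.min(0).round(3),q.max(0).round(3))
    if len(q)>20:
        w=q-q.mean(0); nn=np.linalg.svd(w)[2][2]; nn*=np.sign(nn[2]); print("normal",nn.round(3))
E
```

```text
plate [[0.622, -0.096, 0.012], [0.612, -0.263, 0.012], [0.416, -0.252, 0.012], [0.423, -0.085, 0.012]] [ 0.5185 -0.174   0.012 ]
yaw x -3.2737774196995204
yaw y -2.7370905926519478
top 64 [ 0.5188 -0.1757  0.2254] [ 0.507 -0.185  0.217] [ 0.53  -0.165  0.234]
normal [-0.031 -0.572  0.819]
scene 30 [ 0.5124 -0.1682  0.2266] [ 0.502 -0.179  0.218] [ 0.531 -0.161  0.232]
normal [-0.025 -0.551  0.834]
```

Emit:
move_arm:
  deltas:
    - {"z":-10,"hand":1}
    - {"z":-20,"hand":1}
    - {"z":-30,"hand":1}
    - {"z":-40,"hand":1}
    - {"z":-50,"hand":1}

```text
schema error: expected keys wx, wy, wz, x, y, z, hand
```

```bash
cat >> h.py <<'E'
HG=np.array([.516,-.232,.158]); YW=Ro.from_euler("z",-3,degrees=True)
def pose(th,off):
    "TCP pose with the fingertips off m above the pad, along its normal, head at th deg"
    Rt=YW*Ro.from_euler("x",th,degrees=True)
    return HG+Rt.apply([0,.082,.024+off+.019]), Rt*Ro.from_euler("x",180,degrees=True)
E
python3 - <<'E'
from h import *
p,r=pose(35,.04); print(p,delta(p,r)); print(get_obs()["time_s"])
E
```

```text
[ 0.51702388 -0.21246319  0.27302289] (array([ 420.7, -156.8,  -23. ]), array([0.6022, 0.1164, 0.3692]))
0.1
```

Emit:
move_arm:
  deltas:
    - {"x":30,"y":-10,"z":-20,"wx":0,"wy":0,"wz":0,"hand":1}
    - {"x":60,"y":-20,"z":-40,"wx":0,"wy":0,"wz":0.07,"hand":1}
    - {"x":95,"y":-35,"z":-50,"wx":0,"wy":0,"wz":0.15,"hand":1}
    - {"x":130,"y":-50,"z":-50,"wx":0,"wy":0,"wz":0.25,"hand":1}
    - {"x":165,"y":-60,"z":-50,"wx":0,"wy":0,"wz":0.35,"hand":1}
  grip_force: 20

```text
time_s: 0.52
tool_pos: [0.3073, -0.3852, 0.3009]
eef_rot: [180.0, -0.0, -1.5]
contact_force: [-0.3, 0.1, 0.7]
width: 0.0255
grasp_force: 0.0
```

```bash
python3 - <<'E'
from h import *
print(delta(*pose(35,.04)))
E
```

```text
(array([ 205.1, -178.3,   27.8]), array([0.6116, 0.0075, 0.0253]))
```

Emit:
move_arm:
  deltas:
    - {"x":25,"y":-25,"z":0,"wx":0.1,"wy":0,"wz":0.02,"hand":1}
    - {"x":55,"y":-50,"z":0,"wx":0.2,"wy":0,"wz":0.02,"hand":1}
    - {"x":80,"y":-75,"z":0,"wx":0.3,"wy":0,"wz":0.02,"hand":1}
    - {"x":110,"y":-95,"z":0,"wx":0.42,"wy":0,"wz":0.02,"hand":1}
    - {"x":135,"y":-120,"z":0,"wx":0.5,"wy":0,"wz":0.02,"hand":1}

```text
time_s: 0.93
tool_pos: [0.4452, -0.2692, 0.2998]
eef_rot: [-151.0, 0.3, -2.3]
contact_force: [0.7, 0.4, -0.9]
width: -0.0001
grasp_force: 0.0
```

```bash
python3 - <<'E'
from h import *
print(delta(*pose(35,.04)))
E
```

```text
(array([ 69.7, -39.4,  52. ]), array([0.1047, 0.0114, 0.0069]))
```

Emit:
move_arm:
  deltas:
    - {"x":25,"y":-15,"z":10,"wx":0.05,"wy":0,"wz":0,"hand":1}
    - {"x":50,"y":-30,"z":25,"wx":0.1,"wy":0.01,"wz":0.01,"hand":1}
    - {"x":70,"y":-39,"z":40,"wx":0.1,"wy":0.01,"wz":0.01,"hand":1}
    - {"x":70,"y":-39,"z":52,"wx":0.1,"wy":0.01,"wz":0.01,"hand":1}
    - {"x":70,"y":-39,"z":52,"wx":0.1,"wy":0.01,"wz":0.01,"hand":1}

```text
time_s: 1.35
tool_pos: [0.5162, -0.2118, 0.2707]
eef_rot: [-145.5, 0.3, -3.0]
contact_force: [0.1, 0.1, -0.1]
width: 0.0004
grasp_force: 0.0
```

```bash
python3 - <<'E'
from h import *
print(delta(*pose(35,.01)))
im,W=cloud("scene"); cv2.imwrite("pics/s1.png",cv2.resize(im[130:290,290:450],None,fx=3.7,fy=3.7,interpolation=2)[...,::-1])
E
```

```text
(array([ 1. , -1. , 27.7]), array([ 0.0081,  0.0044, -0.0024]))
```

View pics/s1.png

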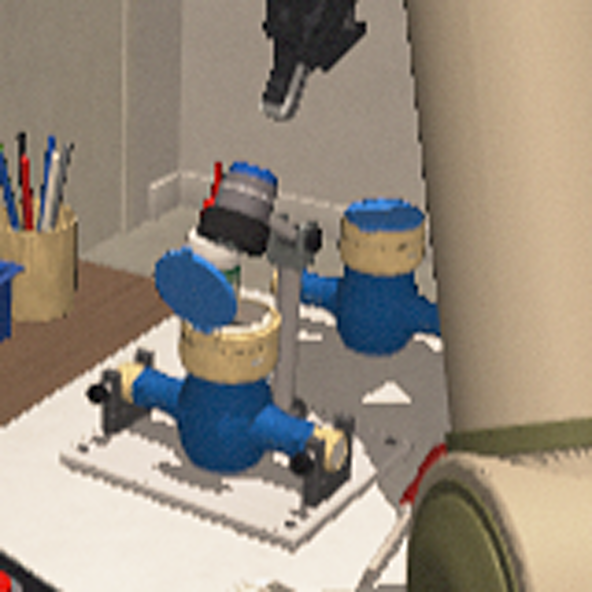

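The view shows the fingertip at crop (283,105), in line with and about 40 mm above the blue cap at (253,172). I'll approach to near contact and work out the arc.

Emit:
move_arm:
  deltas:
    - {"x":1,"y":-1,"z":10,"wx":0.008,"wy":0,"wz":0,"hand":1}
    - {"x":1,"y":-1,"z":20,"wx":0.008,"wy":0,"wz":0,"hand":1}
    - {"x":1,"y":-1,"z":26,"wx":0.008,"wy":0,"wz":0,"hand":1}
    - {"x":1,"y":-1,"z":31,"wx":0.008,"wy":0,"wz":0,"hand":1}
    - {"x":1,"y":-1,"z":34,"wx":0.008,"wy":0,"wz":0,"hand":1}

```text
time_s: 1.82
tool_pos: [0.5178, -0.1932, 0.2451]
eef_rot: [-145.2, 0.1, -3.1]
contact_force: [0.3, 0.5, -0.3]
width: -0.0
grasp_force: 0.0
```

```bash
python3 - <<'E'
from h import *
for th in(31,27,23,19,15): print(th,*delta(*pose(th,0)))
print(get_obs()["contact_force"])
E
```

```text
31 [ 0.2 -3.1 11.8] [-0.0672  0.0007 -0.0027]
27 [ 0.2 -5.5 17.8] [-0.137   0.0007 -0.0027]
23 [ 0.2 -7.4 24. ] [-0.2068  0.0008 -0.0027]
19 [ 0.2 -9.  30.3] [-0.2766  0.0009 -0.0027]
15 [  0.2 -10.1  36.6] [-0.3464  0.001  -0.0026]
[ 0.34169361  0.51278443 -0.27766969]
```

Emit:
move_arm:
  deltas:
    - {"x":0,"y":-3,"z":11,"wx":-0.06,"wy":0,"wz":0,"hand":1}
    - {"x":0,"y":-4,"z":15,"wx":-0.1,"wy":0,"wz":0,"hand":1}
    - {"x":0,"y":-5.5,"z":18,"wx":-0.137,"wy":0,"wz":0,"hand":1}
    - {"x":0,"y":-6.5,"z":21,"wx":-0.17,"wy":0,"wz":0,"hand":1}
    - {"x":0,"y":-7.5,"z":24,"wx":-0.207,"wy":0,"wz":0,"hand":1}

```text
time_s: 2.23
tool_pos: [0.5191, -0.1737, 0.2303]
eef_rot: [-157.1, 0.0, -3.1]
contact_force: [0.0, -0.2, 0.2]
width: -0.0002
grasp_force: 0.4
```

```bash
python3 - <<'E'
from h import *
for th in(19,15,11,7,4,2,0): print(th,*delta(*pose(th,0)))
print(get_obs()["contact_force"])
E
```

```text
19 [-0.1 -2.8  6.6] [-0.0672  0.0001 -0.0021]
15 [-0.1 -5.2 12.6] [-0.1371  0.0002 -0.0021]
11 [-0.1 -7.2 18.7] [-2.069e-01  2.000e-04 -2.100e-03]
7 [-0.1 -8.8 25. ] [-0.2767  0.0003 -0.0021]
4 [-0.1 -9.6 29.8] [-0.329   0.0004 -0.0021]
2 [ -0.1 -10.1  33. ] [-0.3639  0.0004 -0.0021]
0 [ -0.1 -10.4  36.2] [-0.3989  0.0004 -0.0021]
[ 0.01636686 -0.15032153  0.20334416]
```

```bash
python3 - <<'E'
from h import *
im,W=cloud("scene"); cv2.imwrite("pics/s2.png",cv2.resize(im[130:290,290:450],None,fx=3.7,fy=3.7,interpolation=2)[...,::-1])
E
```

```text
(no output)
```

View pics/s2.png

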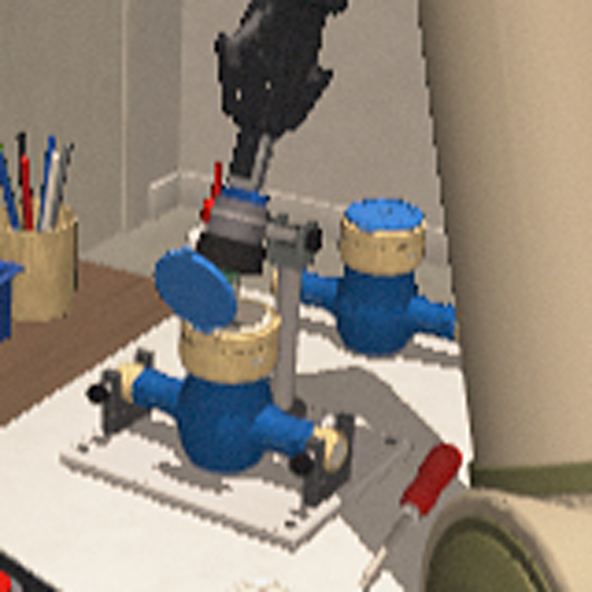

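The fingertip now rests on the blue cap at crop (245,190) and the head has already come down. I'll continue along the arc.

Emit:
move_arm:
  deltas:
    - {"x":0,"y":-2.5,"z":6,"wx":-0.06,"wy":0,"wz":0,"hand":1}
    - {"x":0,"y":-5,"z":12,"wx":-0.13,"wy":0,"wz":0,"hand":1}
    - {"x":0,"y":-7,"z":18,"wx":-0.2,"wy":0,"wz":0,"hand":1}
    - {"x":0,"y":-8,"z":22,"wx":-0.24,"wy":0,"wz":0,"hand":1}
    - {"x":0,"y":-9,"z":26,"wx":-0.28,"wy":0,"wz":0,"hand":1}

```text
time_s: 2.7
tool_pos: [0.5201, -0.1551, 0.2099]
eef_rot: [-173.2, 0.0, -3.1]
contact_force: [0.3, -0.7, 1.0]
width: 0.0001
grasp_force: 0.3
```

Emit:
move_arm:
  deltas:
    - {"x":0,"y":-0.5,"z":2,"wx":-0.02,"wy":0,"wz":0,"hand":1}
    - {"x":0,"y":-0.8,"z":4,"wx":-0.04,"wy":0,"wz":0,"hand":1}
    - {"x":0,"y":-1,"z":6,"wx":-0.06,"wy":0,"wz":0,"hand":1}
    - {"x":0,"y":-1,"z":7,"wx":-0.07,"wy":0,"wz":0,"hand":1}
    - {"x":0,"y":-1,"z":7,"wx":-0.07,"wy":0,"wz":0,"hand":1}

```text
time_s: 3.12
tool_pos: [0.5201, -0.1534, 0.2026]
eef_rot: [-177.1, 0.1, -3.1]
contact_force: [0.9, -0.5, -0.1]
width: 0.0001
grasp_force: 0.0
```

```bash
python3 - <<'E'
from h import *
o=get_obs(); print(o["contact_force"],o["tool_pos"][2]-.019); print(*delta(*pose(0,0)))
E
```

```text
[ 0.92124542 -0.4679671  -0.11802889] 0.18361287639364765
[ 0.  -3.2  1.8] [-0.0507  0.002  -0.0018]
```

Emit:
move_arm:
  deltas:
    - {"x":0,"y":-1,"z":0.5,"wx":-0.01,"wy":0,"wz":0,"hand":1}
    - {"x":0,"y":-1,"z":1,"wx":-0.02,"wy":0,"wz":0,"hand":1}
    - {"x":0,"y":-1,"z":1.5,"wx":-0.03,"wy":0,"wz":0,"hand":1}
    - {"x":0,"y":-1,"z":2,"wx":-0.03,"wy":0,"wz":0,"hand":1}
    - {"x":0,"y":-1,"z":2.5,"wx":-0.03,"wy":0,"wz":0,"hand":1}

```text
time_s: 3.53
tool_pos: [0.5203, -0.1523, 0.2006]
eef_rot: [-178.8, 0.1, -3.1]
contact_force: [-0.1, -0.2, 2.4]
width: -0.0002
grasp_force: 1.4
```

Emit:
move_arm:
  deltas:
    - {"x":0,"y":0,"z":0.3,"wx":0,"wy":0,"wz":0,"hand":1}
    - {"x":0,"y":0,"z":0.6,"wx":0,"wy":0,"wz":0,"hand":1}
    - {"x":0,"y":0,"z":1,"wx":0,"wy":0,"wz":0,"hand":1}
    - {"x":0,"y":0,"z":1,"wx":0,"wy":0,"wz":0,"hand":1}
    - {"x":0,"y":0,"z":1,"wx":0,"wy":0,"wz":0,"hand":1}

```text
time_s: 3.95
tool_pos: [0.5202, -0.1524, 0.1995]
eef_rot: [-178.8, 0.1, -3.1]
contact_force: [-0.8, 0.1, 4.3]
width: 0.0
grasp_force: 1.9
```

The force is rising like the cap's spring and the tip height matches the folded pad at 182 mm, so the head is on its stop. I'll push slightly more and then lift off.

Emit:
move_arm:
  deltas:
    - {"x":0,"y":0,"z":0.7,"wx":0,"wy":0,"wz":0,"hand":1}
    - {"x":0,"y":0,"z":0.7,"wx":0,"wy":0,"wz":0,"hand":1}
    - {"x":0,"y":0,"z":0.7,"wx":0,"wy":0,"wz":0,"hand":1}
    - {"x":0,"y":0,"z":-5,"wx":0,"wy":0,"wz":0,"hand":1}
    - {"x":0,"y":0,"z":-20,"wx":0,"wy":0,"wz":0,"hand":1}

```text
time_s: 4.37
tool_pos: [0.5195, -0.1522, 0.2179]
eef_rot: [-178.7, 0.3, -3.1]
contact_force: [-0.2, 0.5, -0.7]
width: 0.0003
grasp_force: 0.0
```

Emit:
move_arm:
  deltas:
    - {"x":0,"y":0,"z":-30,"wx":0,"wy":0,"wz":0,"hand":1}
    - {"x":0,"y":0,"z":-60,"wx":0,"wy":0,"wz":0,"hand":1}
    - {"x":0,"y":-30,"z":-75,"wx":0,"wy":0,"wz":0,"hand":1}
    - {"x":0,"y":-65,"z":-75,"wx":0,"wy":0,"wz":0,"hand":1}
    - {"x":0,"y":-100,"z":-75,"wx":0,"wy":0,"wz":0,"hand":1}

```text
time_s: 4.78
tool_pos: [0.5256, -0.0535, 0.2973]
eef_rot: [-178.8, 0.0, -3.2]
contact_force: [0.7, 0.8, 0.3]
width: -0.0001
grasp_force: 0.0
```

```bash
python3 - <<'E'
from h import *
im,W=cloud("scene"); cv2.imwrite("pics/s3.png",cv2.resize(im[150:350,230:430],None,fx=3,fy=3,interpolation=2)[...,::-1])
imt,T=cloud("top"); b=(slice(225,290),slice(370,415)); h=cv2.cvtColor(imt[b],cv2.COLOR_RGB2HSV); q=T[b]
m=(h[...,0]>100)&(h[...,0]<125)&(h[...,1]>110)&(q[...,2]>.165)&(q[...,2]<.2); print("cap",m.sum(),np.median(q[m],0) if m.any() else 0)
# keys: counter yaw -7, deck 10 deg; press along the slope normal
Rc=Ro.from_euler("z",-7,degrees=True); n=(Rc*Ro.from_euler("y",-10,degrees=True))
rot=n*Ro.from_euler("x",180,degrees=True)
print("n",n.apply([0,0,1]))
Y=np.array([.5305,.230,.061]);G=np.array([.524,.1785,.061])
for k in(Y,G): p=k+n.apply([0,0,.04+.019]); print(p,*delta(p,rot))
E
```

```text
cap 0 0
n [-0.17235383  0.02116239  0.98480775]
[0.52033112 0.23124858 0.11910366] [ -18.9 -277.1  184.1] [-0.0284  0.1767  0.0704]
[0.51383112 0.17974858 0.11910366] [ -22.8 -225.3  182.9] [-0.0284  0.1767  0.0704]
```

View pics/s3.png

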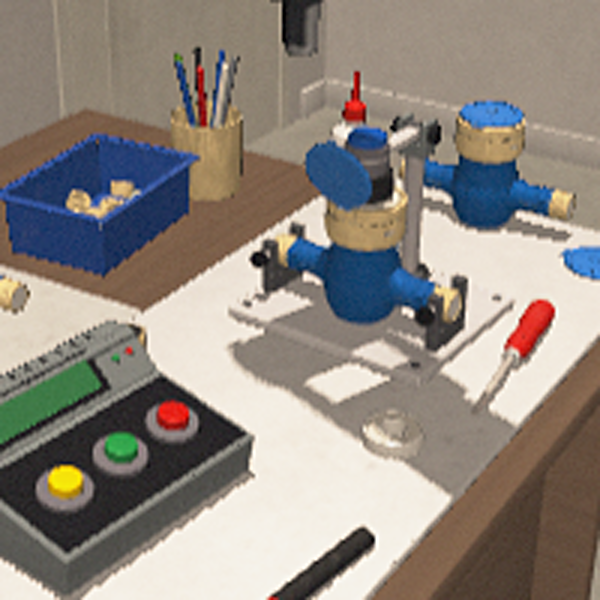

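The head is level over the dial at crop (368,165), the lid is still open and nothing else has moved. Next is the yellow key.

Emit:
move_arm:
  deltas:
    - {"x":-3,"y":-35,"z":5,"wx":0,"wy":0.02,"wz":0,"hand":1}
    - {"x":-6,"y":-70,"z":20,"wx":0,"wy":0.05,"wz":0.02,"hand":1}
    - {"x":-9,"y":-105,"z":35,"wx":-0.01,"wy":0.08,"wz":0.03,"hand":1}
    - {"x":-12,"y":-140,"z":50,"wx":-0.02,"wy":0.12,"wz":0.05,"hand":1}
    - {"x":-15,"y":-175,"z":65,"wx":-0.028,"wy":0.177,"wz":0.07,"hand":1}

```text
time_s: 5.3
tool_pos: [0.52, 0.1236, 0.2345]
eef_rot: [180.0, -10.1, -7.3]
contact_force: [0.2, -0.2, 0.4]
width: -0.0002
grasp_force: 0.0
```

```bash
cat >> h.py <<'E'
RC=Ro.from_euler("z",-7,degrees=True)*Ro.from_euler("y",-10,degrees=True); KR=RC*Ro.from_euler("x",180,degrees=True)
Y=np.array([.5305,.230,.061]);G=np.array([.524,.1785,.061])
def key(k,off): return delta(k+RC.apply([0,0,off+.019]),KR)
E
python3 -c "
from h import *
print(key(Y,.04))"
```

```text
(array([ -33.5, -106.9,  111.2]), array([ 0.0015, -0.0019, -0.0056]))
```

Emit:
move_arm:
  deltas:
    - {"x":-10,"y":-35,"z":10,"wx":0,"wy":0,"wz":-0.005,"hand":1}
    - {"x":-20,"y":-70,"z":25,"wx":0,"wy":0,"wz":-0.005,"hand":1}
    - {"x":-30,"y":-100,"z":50,"wx":0,"wy":0,"wz":-0.005,"hand":1}
    - {"x":-33.5,"y":-107,"z":85,"wx":0,"wy":0,"wz":-0.005,"hand":1}
    - {"x":-33.5,"y":-107,"z":111,"wx":0,"wy":0,"wz":-0.005,"hand":1}

```text
time_s: 5.72
tool_pos: [0.5188, 0.2321, 0.1174]
eef_rot: [179.9, -9.9, -6.7]
contact_force: [0.1, 0.6, -0.4]
width: 0.0
grasp_force: 0.0
```

```bash
python3 -c "
from h import *
print(key(Y,.00))
im,W=cloud('scene'); cv2.imwrite('pics/s4.png',cv2.resize(im[230:350,200:340],None,fx=5,fy=5,interpolation=2)[...,::-1])"
```

```text
(array([ 2. ,  0.6, 38.6]), array([0.0016, 0.002 , 0.0043]))
```

View pics/s4.png

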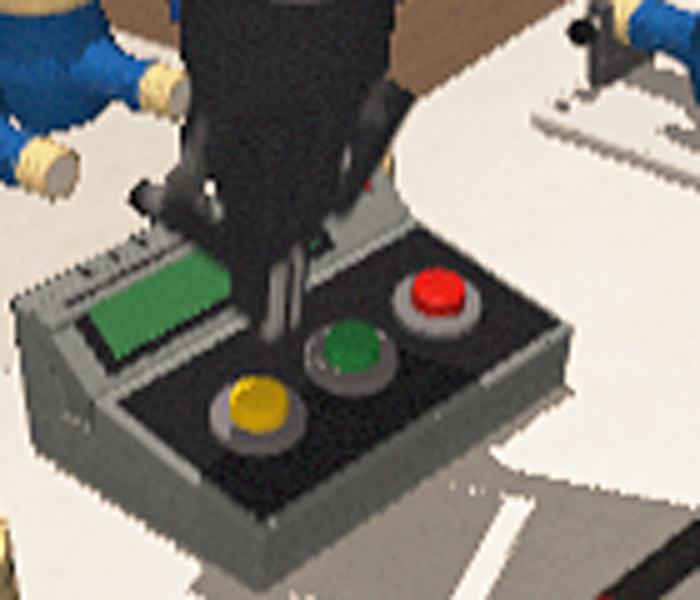

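The fingertip at crop (272,335) stands above the yellow key at (259,405), clear of the green one. I'll lower it onto the key.

Emit:
move_arm:
  deltas:
    - {"x":2,"y":0.5,"z":15,"wx":0,"wy":0,"wz":0,"hand":1}
    - {"x":2,"y":0.5,"z":28,"wx":0,"wy":0,"wz":0,"hand":1}
    - {"x":2,"y":0.5,"z":34,"wx":0,"wy":0,"wz":0,"hand":1}
    - {"x":2,"y":0.5,"z":37,"wx":0,"wy":0,"wz":0,"hand":1}
    - {"x":2,"y":0.5,"z":37,"wx":0,"wy":0,"wz":0,"hand":1}

```text
time_s: 6.18
tool_pos: [0.5284, 0.2283, 0.0841]
eef_rot: [179.9, -10.0, -7.0]
contact_force: [0.4, -0.1, 0.2]
width: -0.0
grasp_force: 0.0
```

Emit:
move_arm:
  deltas:
    - {"x":0,"y":0,"z":0.7,"wx":0,"wy":0,"wz":0,"hand":1}
    - {"x":0,"y":0,"z":1.4,"wx":0,"wy":0,"wz":0,"hand":1}
    - {"x":0,"y":0,"z":2,"wx":0,"wy":0,"wz":0,"hand":1}
    - {"x":0,"y":0,"z":2.5,"wx":0,"wy":0,"wz":0,"hand":1}
    - {"x":0,"y":0,"z":2.5,"wx":0,"wy":0,"wz":0,"hand":1}

```text
time_s: 6.6
tool_pos: [0.5287, 0.2286, 0.0816]
eef_rot: [179.9, -10.0, -6.9]
contact_force: [0.4, -0.1, -0.2]
width: 0.0
grasp_force: 0.0
```

Emit:
move_arm:
  deltas:
    - {"x":0,"y":0,"z":1,"wx":0,"wy":0,"wz":0,"hand":1}
    - {"x":0,"y":0,"z":2,"wx":0,"wy":0,"wz":0,"hand":1}
    - {"x":0,"y":0,"z":3,"wx":0,"wy":0,"wz":0,"hand":1}
    - {"x":0,"y":0,"z":3.5,"wx":0,"wy":0,"wz":0,"hand":1}
    - {"x":0,"y":0,"z":3.5,"wx":0,"wy":0,"wz":0,"hand":1}

```text
time_s: 7.02
tool_pos: [0.5294, 0.2286, 0.078]
eef_rot: [179.9, -10.0, -6.9]
contact_force: [-0.5, 0.2, 2.6]
width: 0.0
grasp_force: 1.4
```

Emit:
move_arm:
  deltas:
    - {"x":0,"y":0,"z":0.5,"wx":0,"wy":0,"wz":0,"hand":1}
    - {"x":0,"y":0,"z":1,"wx":0,"wy":0,"wz":0,"hand":1}
    - {"x":0,"y":0,"z":1.5,"wx":0,"wy":0,"wz":0,"hand":1}
    - {"x":0,"y":0,"z":1.5,"wx":0,"wy":0,"wz":0,"hand":1}
    - {"x":0,"y":0,"z":1.5,"wx":0,"wy":0,"wz":0,"hand":1}

```text
time_s: 7.43
tool_pos: [0.5297, 0.2285, 0.0766]
eef_rot: [179.9, -10.0, -6.9]
contact_force: [-0.6, 0.8, 3.9]
width: -0.0002
grasp_force: 1.9
```

Emit:
move_arm:
  deltas:
    - {"x":0,"y":0,"z":0.5,"wx":0,"wy":0,"wz":0,"hand":1}
    - {"x":0,"y":0,"z":1,"wx":0,"wy":0,"wz":0,"hand":1}
    - {"x":0,"y":0,"z":1.2,"wx":0,"wy":0,"wz":0,"hand":1}
    - {"x":0,"y":0,"z":1.2,"wx":0,"wy":0,"wz":0,"hand":1}
    - {"x":0,"y":0,"z":1.2,"wx":0,"wy":0,"wz":0,"hand":1}

```text
time_s: 7.85
tool_pos: [0.5298, 0.2285, 0.0754]
eef_rot: [179.9, -10.0, -6.9]
contact_force: [-0.3, 0.3, 3.3]
width: 0.0
grasp_force: 2.3
```

Emit:
move_arm:
  deltas:
    - {"x":0,"y":0,"z":0.5,"wx":0,"wy":0,"wz":0,"hand":1}
    - {"x":0,"y":0,"z":0.5,"wx":0,"wy":0,"wz":0,"hand":1}
    - {"x":0,"y":0,"z":-8,"wx":0,"wy":0,"wz":0,"hand":1}
    - {"x":0,"y":0,"z":-25,"wx":0,"wy":0,"wz":0,"hand":1}
    - {"x":0,"y":0,"z":-32,"wx":0,"wy":0,"wz":0,"hand":1}

```text
time_s: 8.27
tool_pos: [0.5243, 0.2292, 0.1082]
eef_rot: [179.9, -10.1, -6.9]
contact_force: [0.4, 0.3, 0.9]
width: -0.0
grasp_force: 0.0
```

```bash
python3 -c "
from h import *
print(key(G,.02),key(G,0))"
```

```text
(array([-2.5, 50.4,  8.6]), array([ 0.0013, -0.0011,  0.0012])) (array([-2.5, 50.4, 28.6]), array([ 0.0013, -0.0011,  0.0012]))
```

The force rose with travel just as the key's spring should, reaching about 4.6 N at 4.4 mm plus a last 0.5 mm, so the yellow key was pressed well in. Next is the green key.

Emit:
move_arm:
  deltas:
    - {"x":-1,"y":20,"z":0,"wx":0,"wy":0,"wz":0,"hand":1}
    - {"x":-2,"y":40,"z":0,"wx":0,"wy":0,"wz":0,"hand":1}
    - {"x":-2,"y":50.5,"z":5,"wx":0,"wy":0,"wz":0,"hand":1}
    - {"x":-2,"y":50.5,"z":15,"wx":0,"wy":0,"wz":0,"hand":1}
    - {"x":-2,"y":50.5,"z":22,"wx":0,"wy":0,"wz":0,"hand":1}

```text
time_s: 8.68
tool_pos: [0.52, 0.1786, 0.0836]
eef_rot: [179.9, -10.0, -7.0]
contact_force: [-0.3, 0.7, 0.2]
width: -0.0002
grasp_force: 0.0
```

```bash
python3 -c "
from h import *
print(key(G,0),get_obs()['contact_force'])"
```

```text
(array([-0. , -0.4,  4. ]), array([ 0.0018,  0.0006, -0.    ])) [-0.3135908   0.6528426   0.23562311]
```

Emit:
move_arm:
  deltas:
    - {"x":0,"y":0,"z":1,"wx":0,"wy":0,"wz":0,"hand":1}
    - {"x":0,"y":0,"z":2,"wx":0,"wy":0,"wz":0,"hand":1}
    - {"x":0,"y":0,"z":3.5,"wx":0,"wy":0,"wz":0,"hand":1}
    - {"x":0,"y":0,"z":5,"wx":0,"wy":0,"wz":0,"hand":1}
    - {"x":0,"y":0,"z":5,"wx":0,"wy":0,"wz":0,"hand":1}

```text
time_s: 9.1
tool_pos: [0.5209, 0.1791, 0.0799]
eef_rot: [179.9, -10.0, -6.9]
contact_force: [0.7, 0.4, -0.3]
width: -0.0003
grasp_force: 0.0
```

Emit:
move_arm:
  deltas:
    - {"x":0,"y":0,"z":0.5,"wx":0,"wy":0,"wz":0,"hand":1}
    - {"x":0,"y":0,"z":1,"wx":0,"wy":0,"wz":0,"hand":1}
    - {"x":0,"y":0,"z":1.5,"wx":0,"wy":0,"wz":0,"hand":1}
    - {"x":0,"y":0,"z":1.5,"wx":0,"wy":0,"wz":0,"hand":1}
    - {"x":0,"y":0,"z":1.5,"wx":0,"wy":0,"wz":0,"hand":1}

```text
time_s: 9.52
tool_pos: [0.5212, 0.1787, 0.0787]
eef_rot: [179.9, -10.0, -6.9]
contact_force: [-1.2, 2.7, 2.5]
width: -0.0
grasp_force: 1.1
```

Emit:
move_arm:
  deltas:
    - {"x":0,"y":0,"z":0.7,"wx":0,"wy":0,"wz":0,"hand":1}
    - {"x":0,"y":0,"z":1.4,"wx":0,"wy":0,"wz":0,"hand":1}
    - {"x":0,"y":0,"z":2,"wx":0,"wy":0,"wz":0,"hand":1}
    - {"x":0,"y":0,"z":2.3,"wx":0,"wy":0,"wz":0,"hand":1}
    - {"x":0,"y":0,"z":2.3,"wx":0,"wy":0,"wz":0,"hand":1}

```text
time_s: 9.93
tool_pos: [0.5216, 0.1787, 0.0763]
eef_rot: [179.9, -10.0, -6.9]
contact_force: [-0.3, 3.9, 3.1]
width: 0.0002
grasp_force: 1.9
```

Emit:
move_arm:
  deltas:
    - {"x":0,"y":0,"z":0.5,"wx":0,"wy":0,"wz":0,"hand":1}
    - {"x":0,"y":0,"z":1,"wx":0,"wy":0,"wz":0,"hand":1}
    - {"x":0,"y":0,"z":1.3,"wx":0,"wy":0,"wz":0,"hand":1}
    - {"x":0,"y":0,"z":1.3,"wx":0,"wy":0,"wz":0,"hand":1}
    - {"x":0,"y":0,"z":1.3,"wx":0,"wy":0,"wz":0,"hand":1}

```text
time_s: 10.35
tool_pos: [0.5219, 0.1786, 0.075]
eef_rot: [179.9, -10.0, -6.9]
contact_force: [-0.2, 2.2, 4.0]
width: -0.0001
grasp_force: 2.3
```

Emit:
move_arm:
  deltas:
    - {"x":0,"y":0,"z":0.5,"wx":0,"wy":0,"wz":0,"hand":1}
    - {"x":0,"y":0,"z":0.5,"wx":0,"wy":0,"wz":0,"hand":1}
    - {"x":0,"y":0,"z":-8,"wx":0,"wy":0,"wz":0,"hand":1}
    - {"x":0,"y":0,"z":-30,"wx":0,"wy":0,"wz":0,"hand":1}
    - {"x":0,"y":0,"z":-60,"wx":0,"wy":0,"wz":0,"hand":1}

```text
time_s: 10.77
tool_pos: [0.5099, 0.1793, 0.1328]
eef_rot: [179.8, -9.7, -6.9]
contact_force: [0.5, 0.0, 0.1]
width: 0.0002
grasp_force: 0.0
```

Emit:
move_arm:
  deltas:
    - {"x":-5,"y":0,"z":-30,"wx":0,"wy":0,"wz":0,"hand":1}
    - {"x":-10,"y":0,"z":-60,"wx":0,"wy":0,"wz":0,"hand":1}
    - {"x":-20,"y":0,"z":-90,"wx":0,"wy":0,"wz":0,"hand":1}
    - {"x":-30,"y":0,"z":-110,"wx":0,"wy":0,"wz":0,"hand":1}
    - {"x":-30,"y":0,"z":-110,"wx":0,"wy":0,"wz":0,"hand":1}

```text
time_s: 11.18
tool_pos: [0.4624, 0.1862, 0.2409]
eef_rot: [180.0, -10.3, -6.9]
contact_force: [0.1, 0.4, 0.5]
width: 0.0001
grasp_force: 0.0
```

```bash
python3 -c "
from h import *
print(get_obs()['contact_force'])
im,W=cloud('scene'); cv2.imwrite('pics/s5.png',cv2.resize(im[150:350,200:440],None,fx=3,fy=3,interpolation=2)[...,::-1])"
```

```text
[0.11740496 0.40829132 0.50085049]
```

View pics/s5.png

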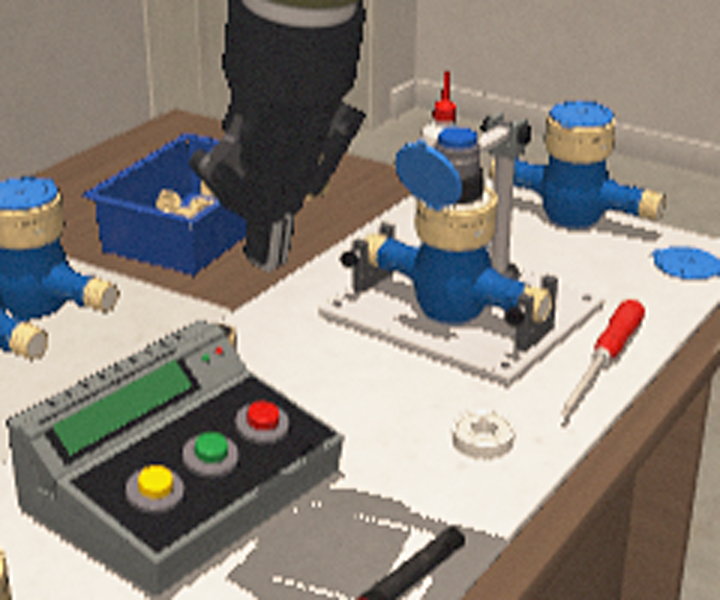

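The head is down at crop (458,150), the lid is open, all three keys are up and the gripper is clear of everything. I'll hand the job in.

```bash
python3 -c "
from station import *
print(close_job())"
```

```text
the job is handed in; nothing more can be done
None
```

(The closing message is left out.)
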